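# Leave the lacquer pot cap a quarter turn loose

## Robot

A 6-joint arm with a two-finger parallel gripper is mounted at the origin on the work surface. World frame = base frame: x ahead of the robot, y to its left, z up, the work surface at z = 0. Lengths are in m, angles in rad, forces in N, time in s.
With the tool pointing down it reaches from about 0.25 to 0.8 m from the base axis. Payload 3.9 kg.
Tool frame: the origin (TCP) lies at the very end of the fingers, on their centre line; the grasp point (between the pads) lies 19 mm behind it; z points along the fingers, y is the direction in which the jaws open and shut (so a half turn about z gives the same grasp; the last joint's range is limited). The gripper opens to 85 mm and grips with 20 to 120 N. Pads are 22 mm wide; open, the fingers measure 114 mm over their backs; the gripper's body (76 mm by 85 mm) begins 54 mm behind the grasp point. The pads swing forward as they close: fully open they stand 13 mm farther back than shut.
Start: joints at [-1.282, 0.26, -0.138, 1.173, 0, 1.571], TCP at [0.15, -0.503, 0.231] pointing down, gripper open.
Joint ranges: [-2.78, 2.78], [-0.83, 1.72], [-1.28, 1.37], [-1.9, 2.12], [-1.57, 1.48], [-3.14, 3.14]. Speed limits (rad/s): [2.57, 2.57, 3.14, 3.14, 3.14, 3.14].

## Interface

Orientations are given as a unit quaternion [x, y, z, w].
In Python, from rig import sense, get_image, calibration, order gives the robot as it stands.
- The arm moves only by the tool apply_moves, never from a script. Its argument "rows" is one flat list of numbers, 5 for each row, row after row: the shift along the world's x, y, z in mm, then the turn about the world's z in degrees, then the closure in counts, from 0 (fully open) to 255 (shut). In form: [x, y, z, twist, claw, x, y, z, twist, claw, ...]. A call has 1 to 20 rows; each row is the pose to reach, as a shift and turn from the pose commanded when the call began; what a row does not reach only later rows make up. A row lasts 1/10 s, in which the tool goes at most 50 mm and 8.59 degrees, less where a joint would pass 70% of its speed; a pose out of reach is approached as far as the arm can. A call with a gripper value outside its range is refused whole. The fingers move at their own pace and stop on an object; "newtons" is the grip in N (left out, the last holds). Time passes only in rows, so rows that repeat a pose let the fingers close. It gives the time, the measured TCP pose, the force and the opening at its end, in the units of the state.
- sense(): the state, without advancing time (a new reading comes with each control period).
- get_image(name): name is "scene" or "top" or "wrist"; returns the picture (420x560x3 uint8, red, green, blue); there is no depth.
- calibration(name): a dict with "K" (3x3 intrinsics, pixels), "rvec" (rotation vector, rad) and "tvec" (3), from world to camera coordinates, as OpenCV has them. Camera axes: x right, y down, z forward; pixel columns grow to the right and rows downward; lengths in m; the calibration is good to about 2 mm. A picture is of the moment at which its call begins: read the wrist's pose just before it. calibration takes no time and is no camera call; for the wrist camera it gives the pose at the moment of the call.
- order.job_done(): hands the job in, once; it reports no verdict.
The state is a dict: "t": time; "qpos": joint angles; "qvel": joint speeds; "tau": joint torques, N m; "position": TCP position; "ee_rot": TCP orientation; "contact_force": force on the tool from outside, world axes, zero at the start; "wrist_torque": the same for the moment, N m; "gripper_width": finger opening in m.
Only numpy, scipy, OpenCV 4.12 (cv2) and the standard library are available. Lean on these libraries where they do the work, as an engineer would, in place of code of your own. Each camera call takes 0.05 s, during which the arm holds its last target. There are 200 camera calls.

## Task

Swing the toggle clamp's red-handled arm over onto the lacquer pot's foot so that the pot is held down, then screw the pot's black cap on clockwise until it bottoms out, and back it off a quarter turn so that the lacquer cannot glue it shut. Finish while still gripping the cap there, with the pot still clamped in its nest, and leave everything else on the table where it is.

Things in the scene. Friction and masses are not known exactly. Their poses are not given: they have to be found in the camera images.
- fixture: Aluminium base plate (150 x 240 x 12 mm) with a square nest of low steel rails (8 mm high), standing on the dark board. Origin: underside of the plate, on the vertical axis of the nest, pot and cap when they are seated; its own z is up, its y runs along the clamp arm towards the clamp pivot. It is fixed, at a different place and yaw each time.
- clamp_pivot (a point): Hinge axis of the toggle clamp, between two dark cheeks, 42 mm along +x and 88 mm along +y of the fixture's frame and 39 mm above the plate's underside. The hinge axis is parallel to the fixture's x.
- clamp_grip (a point): Middle of the red round grip (18 mm thick, 70 mm long) at the end of the clamp arm, on the arm's centre line, 127 mm from the pivot; the arm ends 162 mm from the pivot. Between grip and pivot is a steel bar 16 mm wide, 12 mm thick.
- clamp (a joint): Angle of the clamp arm, rad. 0: shut, arm level along the fixture's -y from the pivot, its rubber pad on the pot's foot. Grows as the arm swings up; 1.57 upright; starts open at about 1.95, leaning back to the fixture's +y. Weighted over-centre arm (0.35 kg): above about 1.6 it falls open, below 1.5 it falls shut by itself in about 2 s and presses with 3 N. 2 to 4 N on the grip moves it.
- pot_foot (a point): Centre of the top face of the pot's square white foot (100 x 100 x 10 mm). The pot (0.6 kg, white glazed, blue band, body 60 mm diameter and neck 32 mm diameter) stands loose in the nest with 1.5 mm play. On the foot, a red stripe towards the pot's -x and a blue stripe towards its -y (pot axes parallel to the fixture's).
- cap (a joint): Angle of the screw cap on the pot's neck, rad, growing clockwise seen from above (tightening). 3.2 = bottomed out, a hard stop; smaller = looser by that angle. It starts 0.7 to 2.6 rad short of the stop. It turns easily (under 0.1 N m) and stays where it is left. The thread lead is 4 mm a turn: the cap sinks 0.64 mm per rad.
- cap_center (a point): Centre of the black ribbed screw cap (40 mm diameter, 30 mm high), half-way up on its axis. When bottomed out it lies 97 mm above the pot's underside (109 mm above the fixture's origin); 15 mm of bare neck below the cap is free for fingertips.
- cap_mark (a point): Outer end of the white line on the cap's top, 18 mm from the cap's axis. It points at the red stripe on the pot's foot when the cap has bottomed out, and at the blue stripe when it is a quarter turn looser.
- cup_mid (a point): White cup, 84 mm wide, 65 mm high; the point is on its axis half-way up. Bystander.
- mug_mid (a point): Dark brown mug, 72 mm wide, 70 mm high; point on its axis half-way up. Bystander.
- block_mid (a point): Yellow sanding block 70 x 45 x 25 mm; its centre. Bystander.
- spatula_grip (a point): Handle of a spatula lying on the board. Bystander.
- brush_grip (a point): Handle of a brush lying on the board near the robot. Bystander.
- solvent_mid (a point): Amber bottle, 60 mm wide, 150 mm high; point on its axis half-way up. Bystander.
- pigment_mid (a point): Small glass jar, 56 mm wide, 60 mm high; point on its axis half-way up. Bystander.

How it is judged:
By the outcome, as a careful person would: the job done as asked, in the order asked, and still so for the second after the job is handed in, while the arm keeps its last pose, push and grip.
It also fails if it takes over 64 s, if anything falls off the work surface, if the arm or the gripper's body presses on something with over 40 N, if the wrist force passes 120 N, or if a joint passes its speed limit or range.

## Working session

There is one attempt and no reset: what is moved stays moved. The work goes in short steps, Python scripts to look and compute and a tool call to move; the robot and the scene stay as the last step left them, time stands still between calls to the robot, and variables do not carry over. Pictures are saved under pics/ and viewed, about 8 in all and at most 12, crops included, and the job is handed in when it is done.

Besides the shell and the picture viewer there is one more tool, called after ">>>" as name(argument=value, ...) on one line, values as JSON. apply_moves: Moves the arm, as the interface text tells. Its arguments: {"type":"object","properties":{"rows":{"type":"array","items":{"type":"number"}},"newtons":{"type":"number"}},"required":["rows"]}

```bash
mkdir -p pics
python3 - <<'E'
from rig import *
import cv2,numpy as np
s=sense();print({k:np.round(v,3).tolist() for k,v in s.items()})
for n in("top","scene"):
    im=get_image(n);cv2.imwrite(f"pics/{n}0.png",cv2.resize(im[:,:,::-1],(784,588),interpolation=cv2.INTER_CUBIC))
    c=calibration(n);print(n,c)
E
```

```text
{'t': 0.0, 'qpos': [-1.282, 0.261, -0.139, 1.173, -0.0, 1.571], 'qvel': [0.0, -0.001, 0.0, 0.0, 0.001, -0.001], 'tau': [-0.002, -40.568, 25.392, 0.019, -0.0, 0.0], 'position': [0.149, -0.503, 0.23], 'ee_rot': [0.99, 0.144, -0.0, -0.001], 'contact_force': [-0.542, 0.296, -0.469], 'wrist_torque': [0.02, -0.049, -0.061], 'gripper_width': 0.085}
top {'K': array([[424.72026862,   0.        , 279.12621594],
       [  0.        , 424.72026862, 208.16791216],
       [  0.        ,   0.        ,   1.        ]]), 'rvec': array([ 2.12164008, -2.18396859,  0.11980142]), 'tvec': array([0.022369  , 0.59010046, 1.47809489])}
scene {'K': array([[518.35573248,   0.        , 286.1215977 ],
       [  0.        , 518.35573248, 208.00659787],
       [  0.        ,   0.        ,   1.        ]]), 'rvec': array([ 2.32180891,  1.13231206, -0.33115862]), 'tvec': array([-0.35470067, -0.32496129,  1.95011445])}
```

View pics/top0.png

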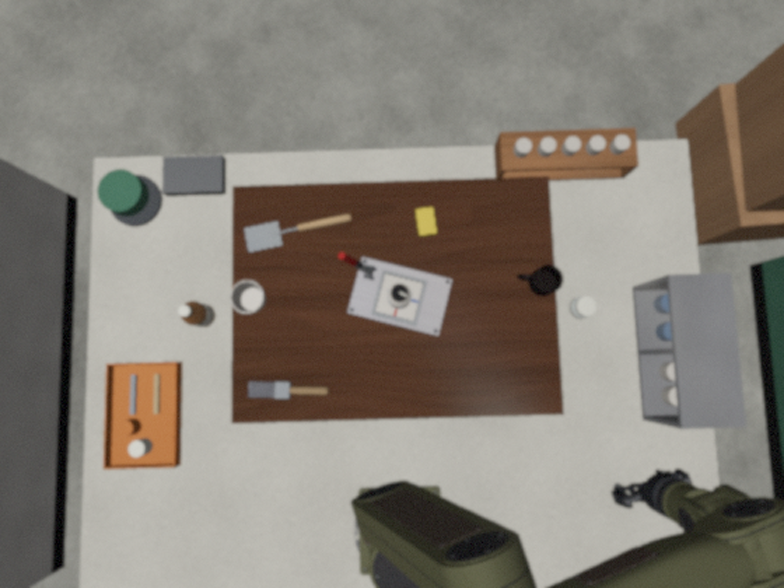

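View pics/scene0.png

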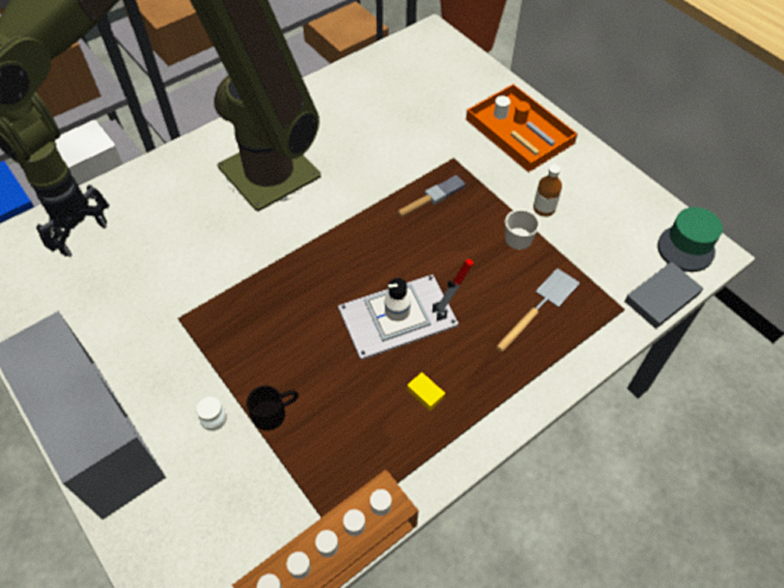

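Top view: the plate's corners are at (363,258), (452,281), (438,335) and (347,314). The clamp leans to the upper left, with its red tip near (342,256). The red stripe is below the cap at (395,312) and the blue one to its right at (417,300). Scene view: the same plate corners are at (458,324), (360,356), (340,307) and (432,276), and the red tip is at (469,262).

```bash
cat > h.py <<'E'
from rig import *
import cv2,numpy as np
from scipy.optimize import least_squares
def proj(c,P): return cv2.projectPoints(np.float64(P).reshape(-1,1,3),c["rvec"],c["tvec"],c["K"],None)[0].reshape(-1,2)
def F2W(p,P):  # p=x,y,z,yaw
    c,s=np.cos(p[3]),np.sin(p[3]);return np.float64(P)@np.array([[c,s,0],[-s,c,0],[0,0,1]])+p[:3]
def arm(a,r): return [42e-3,88e-3-r*np.cos(a),39e-3+r*np.sin(a)]
E
python3 - <<'E'
from h import *
C=np.array([[1,1],[1,-1],[-1,-1],[-1,1]])*[.075,.12];C=np.c_[C,[.012]*4]
T=np.array([[363,258],[452,281],[438,335],[347,314],[342,256]])/1.4
S=np.array([[458,324],[360,356],[340,307],[432,276],[469,262]])/1.4
ct,cs=calibration("top"),calibration("scene")
def f(p):
    P=F2W(p,np.r_[C,[arm(p[4],.16)]])
    return np.r_[proj(ct,P)-T,proj(cs,P)-S].ravel()
r=least_squares(f,[.5,0,0.01,0,1.95]);print(r.x.round(4),np.round(r.fun,1))
print(F2W(r.x,[[0,0,.109],arm(r.x[4],.127),arm(1.57,.127)]).round(3))
E
```

```text
[ 0.5791 -0.0151  0.0028 -0.2749  1.9449] [-1.3 -0.2 -0.7 -0.8 -0.5  0.9 -0.3 -0.4 -0.2 -0.7 -0.3 -0.3 -0.   1.5
 -2.  -1.  -0.5 -1.3 -0.2  1.6]
[[ 0.579 -0.015  0.112]
 [ 0.656  0.103  0.16 ]
 [ 0.643  0.058  0.169]]
```

>>> apply_moves(rows=[0,0,130,0,255,40,50,130,8,255,80,100,130,16,255,120,150,130,24,255,150,190,130,32,255,180,230,130,40,255,210,270,130,48,255,240,310,130,56,255,270,350,130,57.75,255,300,390,130,57.75,255,330,430,130,57.75,255,370,470,130,57.75,255,370,470,130,57.75,255,370,470,130,57.75,255,370,470,130,57.75,255,370,470,130,57.75,255])

```text
t: 1.7
position: [0.5191, -0.0331, 0.3606]
ee_rot: [0.797, 0.604, -0.001, -0.0]
contact_force: [-0.5, -0.5, -0.1]
gripper_width: 0.0001
```

Run:
```python
from h import *
s=sense();print({k:np.round(s[k],3).tolist() for k in('t','qpos','position','ee_rot','contact_force')})
im=get_image("wrist");cv2.imwrite("pics/w1raw.png",im[:,:,::-1]);cv2.imwrite("pics/w1.png",cv2.resize(im[:,:,::-1],(784,588),interpolation=cv2.INTER_CUBIC))
c=calibration("wrist");np.savez("w1.npz",**c);R=cv2.Rodrigues(c["rvec"])[0];print((-R.T@c["tvec"]).round(3),R.round(2),c["K"].round(1))
p=[.5791,-.0151,.0028,-.2749]
print(proj(c,F2W(p,[[.075,.12,.012],[.075,-.12,.012],[-.075,-.12,.012],[-.075,.12,.012],[0,0,.124]])).round(0)*1.4)
```

```text
{'t': 1.7, 'qpos': [-0.063, 0.234, 0.161, 1.499, -0.001, 1.78], 'position': [0.519, -0.033, 0.361], 'ee_rot': [0.797, 0.604, -0.001, -0.0], 'contact_force': [-0.46, -0.49, -0.066]}
[0.542 0.048 0.504] [[ 0.96 -0.27 -0.  ]
 [-0.26 -0.91  0.33]
 [-0.09 -0.31 -0.95]] [[343.8   0.  282.2]
 [  0.  343.8 203.1]
 [  0.    0.    1. ]]
[[536.2  37.8]
 [513.8 285.6]
 [375.2 285.6]
 [371.   37.8]
 [463.4 186.2]]
```

View pics/w1.png

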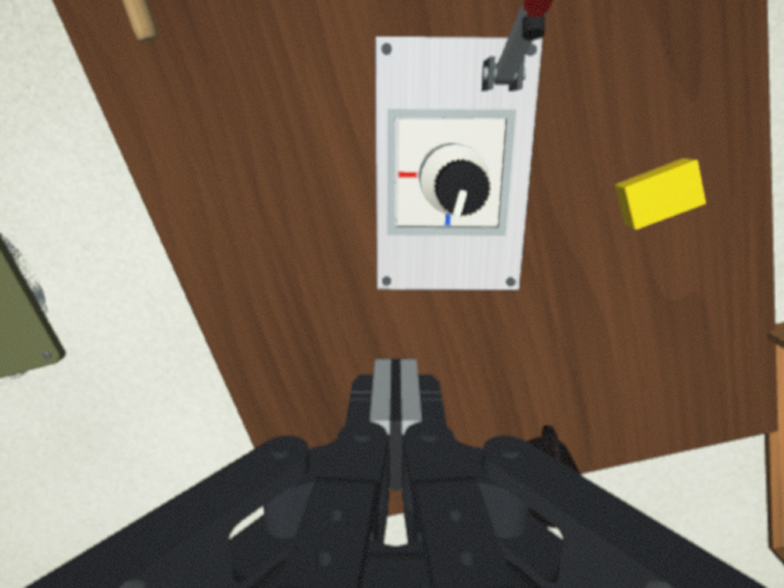

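The wrist view shows plate corners at (376,37), (543,38), (519,290) and (377,290). The cap top is centred near (463,187), with its white line running from (463,191) to (456,216), just past the blue stripe towards the red one.

Run:
```python
from h import *
C=np.array([[1,1],[1,-1],[-1,-1],[-1,1]])*[.075,.12];C=np.c_[C,[.012]*4]
T=np.array([[363,258],[452,281],[438,335],[347,314]])/1.4
S=np.array([[458,324],[360,356],[340,307],[432,276]])/1.4
W=np.array([[543,38],[519,290],[377,290],[376,37]])/1.4
ct,cs=calibration("top"),calibration("scene");cw=dict(np.load("w1.npz"))
def f(p):
    P=F2W(p,C)
    return np.r_[proj(ct,P)-T,proj(cs,P)-S,3*(proj(cw,P)-W)].ravel()
r=least_squares(f,[.58,-.01,0.01,-.27]);p=r.x;print(p.round(4),np.round(r.fun,1))
np.save("p.npy",p)
# mark: threshold in raw image near cap top
im=cv2.imread("pics/w1raw.png");g=im.min(2)
def ray(u,zf):
    R=cv2.Rodrigues(cw["rvec"])[0];o=-R.T@cw["tvec"];d=R.T@np.linalg.inv(cw["K"])@[*u,1]
    w=o+d*(p[2]+zf-o[2])/d[2]-p[:3];c,s=np.cos(p[3]),np.sin(p[3]);return np.array([c*w[0]+s*w[1],-s*w[0]+c*w[1]])*1e3
print("mark ends",ray((456.5/1.4,215/1.4),.125).round(1),ray((463/1.4,191/1.4),.125).round(1))
print("cap dark centroid-ish pred",proj(cw,F2W(p,[[0,0,.125],[0,-.018,.125],[-.018,0,.125]]))*1.4)
print(F2W(p,[[.042,.23,.15],[.042,.075,.15]]).round(4))
v=im[125:160,305:355].astype(np.uint8);cv2.imwrite("pics/w1c.png",cv2.resize(v,None,fx=14,fy=14,interpolation=cv2.INTER_CUBIC))
```

```text
[ 0.582  -0.0176  0.0119 -0.2805] [-0.6 -1.6  0.2 -1.8  0.2  0.   0.1 -1.7 -0.1 -0.6 -0.4  1.  -2.2 -1.7
 -0.2 -1.8  0.1  0.4 -0.1  0.5  0.6 -1.4 -0.7  0.2]
mark ends [ -9.5 -18.6] [-5.4 -0.3]
cap dark centroid-ish pred [[470.21108394 190.67411761]
 [468.87545039 214.32468963]
 [446.38902049 190.52484184]]
[[0.6861 0.1918 0.1619]
 [0.6432 0.0428 0.1619]]
```

View pics/w1c.png

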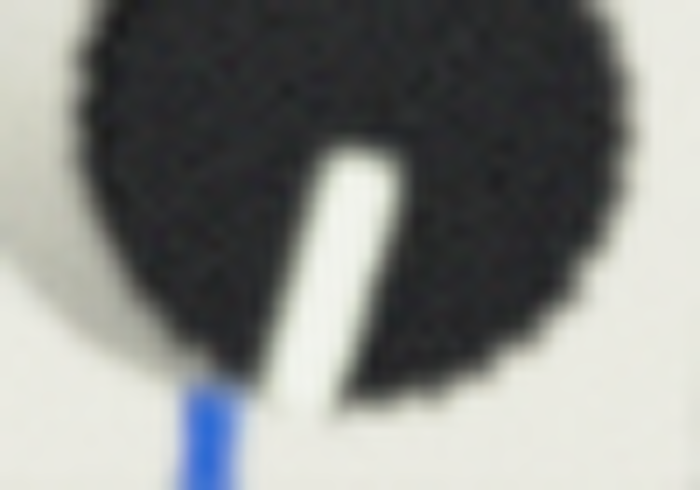

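The crop shows the white mark tilted about 14° from straight down, towards the red stripe. The cap centre is at raw (330.5,134), and I'll add it to the fit to pin down the height.

Run:
```python
from h import *
C=np.array([[1,1],[1,-1],[-1,-1],[-1,1]])*[.075,.12];C=np.r_[np.c_[C,[.012]*4],[[0,0,.125]]]
T=np.array([[363,258],[452,281],[438,335],[347,314],[400,293]])/1.4
S=np.array([[458,324],[360,356],[340,307],[432,276],[398,285]])/1.4
W=np.array([[543,38],[519,290],[377,290],[376,37],[462.8,187.6]])/1.4
ct,cs=calibration("top"),calibration("scene");cw=dict(np.load("w1.npz"))
def f(p):
    P=F2W(p,C)
    return np.r_[proj(ct,P)-T,proj(cs,P)-S,2*(proj(cw,P)-W)].ravel()
r=least_squares(f,[.58,-.01,0.01,-.27]);p=r.x;print(p.round(4),np.round(r.fun,1));np.save("p.npy",p)
q=proj(cw,F2W(p,[[0,0,.125]]))[0];q2=lambda a:proj(cw,F2W(p,[[-.018*np.sin(a),-.018*np.cos(a),.125]]))[0]-proj(cw,F2W(p,[[0,0,.125]]))[0]
print("mark beyond blue deg",[(d,np.degrees(np.arctan2(-q2(np.radians(d))[0],q2(np.radians(d))[1])).round(1)) for d in(8,10,12,14,16)])
print(F2W(p,[[.042,.23,.15],[.042,.075,.15],[0,0,.109]]).round(4))
```

```text
[ 0.5808 -0.0167  0.01   -0.2818] [-0.8 -1.2 -0.1 -1.3 -0.1  0.5 -0.1 -1.3 -0.3 -2.  -0.2 -0.6 -0.5  0.9
 -2.1 -1.8 -0.2 -1.8 -0.5  0.8 -2.8 -0.  -2.8 -1.1 -1.7 -2.6 -2.4 -0.5
  7.4  2.9]
mark beyond blue deg [(8, np.float64(11.1)), (10, np.float64(13.0)), (12, np.float64(15.0)), (14, np.float64(16.9)), (16, np.float64(18.8))]
[[ 0.6851  0.1925  0.16  ]
 [ 0.642   0.0437  0.16  ]
 [ 0.5808 -0.0167  0.119 ]]
```

>>> apply_moves(rows=[30,45,0,0,255,60,85,0,0,255,95,130,0,0,255,130,175,0,0,255,166,225,0,0,255,166,225,-40,0,255,166,225,-80,0,255,166,225,-120,0,255,166,225,-160,0,255,166,225,-206,0,255,166,225,-206,0,255,166,225,-206,0,255,163,215,-206,0,255,160,205,-206,0,255,158,195,-206,0,255,155,187,-206,0,255,153,180,-206,0,255])

```text
t: 3.45
position: [0.6725, 0.1457, 0.1562]
ee_rot: [0.797, 0.604, 0.0, 0.0]
contact_force: [-0.2, 0.2, 0.3]
gripper_width: -0.0004
```

>>> apply_moves(rows=[-2,-7,0,0,255,-4,-14,0,0,255,-6,-21,0,0,255,-8,-28,0,0,255,-10,-35,0,0,255,-12,-42,0,0,255,-14,-49,0,0,255,-16,-56,0,0,255,-18,-63,0,0,255,-20,-70,0,0,255,-22,-77,0,0,255,-24,-84,0,0,255,-26,-91,0,0,255,-28,-97,0,0,255,-30,-103,0,0,255])

```text
t: 4.95
position: [0.6422, 0.0431, 0.1552]
ee_rot: [0.797, 0.604, -0.0, 0.0]
contact_force: [-0.1, -0.1, -0.0]
gripper_width: 0.0
```

Run:
```python
from h import *
s=sense();print({k:np.round(s[k],3).tolist() for k in('t','position','contact_force')})
a=get_image("scene")[150:300,200:400];b=get_image("wrist")
cv2.imwrite("pics/c2.png",np.hstack([cv2.resize(a,(400,300)),cv2.resize(b,(400,300))])[:,:,::-1])
```

```text
{'t': 4.95, 'position': [0.642, 0.043, 0.155], 'contact_force': [-0.133, -0.083, -0.024]}
```

View pics/c2.png

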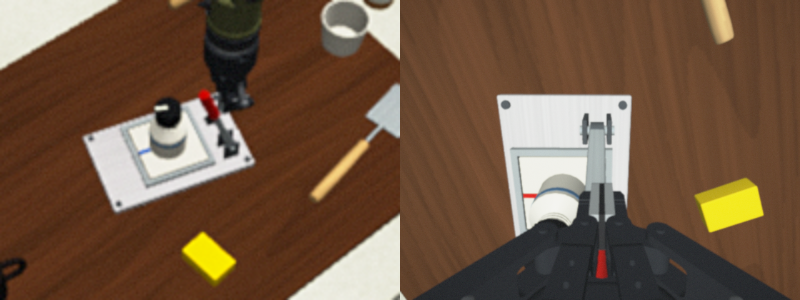

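The arm has passed over-centre and is falling shut: in the wrist view the bar leans away under the fingers. I'll retreat upward, open the fingers and look at the cap from above.

>>> apply_moves(rows=[0,0,30,0,255,0,0,70,0,0,0,0,105,0,0,-20,-20,105,0,0,-40,-40,105,0,0,-61,-60,105,0,0,-61,-60,105,0,0,-61,-60,105,0,0,-61,-60,105,0,0,-61,-60,105,0,0,-61,-60,105,0,0,-61,-60,105,0,0,-61,-60,105,0,0,-61,-60,105,0,0,-61,-60,105,0,0,-61,-60,105,0,0,-61,-60,105,0,0,-61,-60,105,0,0,-61,-60,105,0,0,-61,-60,105,0,0])

```text
t: 7.05
position: [0.5815, -0.0163, 0.2603]
ee_rot: [0.797, 0.604, 0.0, -0.0]
contact_force: [0.3, -1.0, 0.1]
gripper_width: 0.0854
```

Run:
```python
from h import *
s=sense();print({k:np.round(s[k],4).tolist() for k in('t','qpos','position','contact_force','ee_rot','wrist_torque')})
b=get_image("wrist");c=calibration("wrist");np.savez("w3.npz",**c);cv2.imwrite("pics/w3raw.png",b[:,:,::-1])
cv2.imwrite("pics/w3.png",cv2.resize(b,(784,588),interpolation=cv2.INTER_CUBIC)[:,:,::-1])
p=np.load("p.npy");print((proj(c,F2W(p,[[0,0,.125],[-.05,-.05,.03],[.05,-.05,.03],[.05,.05,.03],[-.05,.05,.03]]))*1.4).round(0))
```

```text
{'t': 7.05, 'qpos': [-0.028, 0.3496, 0.0668, 1.288, 0.0, 1.8169], 'position': [0.5815, -0.0163, 0.2603], 'contact_force': [0.2891, -0.9851, 0.0815], 'ee_rot': [0.7971, 0.6039, 0.0, -0.0], 'wrist_torque': [-0.0411, 0.0237, -0.0508]}
[[394. 272.]
 [332. 296.]
 [456. 296.]
 [463. 169.]
 [327. 168.]]
```

View pics/w3.png

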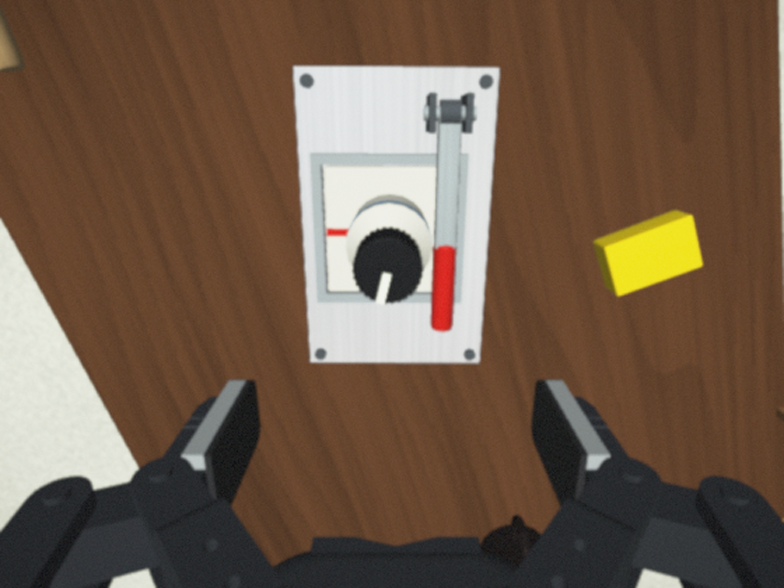

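The clamp is shut, with the bar and red grip lying level over the foot's right side. The plate corners are at (293,67), (498,68), (479,363) and (310,363), and the cap centre is at about (388.5,265.5). I'll refit with these.

Run:
```python
from h import *
C=np.array([[1,1],[1,-1],[-1,-1],[-1,1]])*[.075,.12];C=np.r_[np.c_[C,[.012]*4],[[0,0,.126]]]
T=np.array([[363,258],[452,281],[438,335],[347,314],[400,293]])/1.4
W=np.array([[543,38],[519,290],[377,290],[376,37],[462.8,187.6]])/1.4
V=np.array([[498,68],[479,363],[310,363],[293,67],[388.5,265.5]])/1.4
c1,c3,ct=dict(np.load("w1.npz")),dict(np.load("w3.npz")),calibration("top")
for k,lab in((5,"all"),(4,"plate only")):
    f=lambda p:np.r_[(proj(c1,F2W(p,C))-W)[:k],(proj(c3,F2W(p,C))-V)[:k],.5*(proj(ct,F2W(p,C))-T)[:k]].ravel()
    r=least_squares(f,[.58,-.01,0.01,-.27]);print(lab,r.x.round(4),r.fun.round(1))
# with a wrist-camera rotation/translation error (in camera axes), common to both, robot-frame z fixed range
def g(q):
    out=[]
    for c,U in((c1,W),(c3,V)):
        X=(cv2.Rodrigues(c["rvec"])[0]@F2W(q[:4],C).T).T+c["tvec"]
        X=(cv2.Rodrigues(q[4:7])[0]@X.T).T+q[7:10]
        u=(c["K"]@X.T).T;out.append((u[:,:2]/u[:,2:]-U).ravel())
    return np.r_[out[0],out[1],.5*(proj(ct,F2W(q,C))-T).ravel(),q[4:7]/.01,q[7:10]/.002]
r=least_squares(g,[.58,-.01,0.01,-.27]+[0]*6);print(r.x.round(4),r.fun.round(1));np.save("q.npy",r.x)
cp=F2W(r.x,[[0,0,.126]])[0]
d=np.array([-.018*np.sin(0),0,0])
```

```text
all [ 0.5806 -0.0161  0.0082 -0.28  ] [-2.2 -0.4 -1.7 -1.4 -0.9 -1.9 -1.6 -0.4  3.3  0.8 -0.3 -0.3 -1.2 -0.9
 -0.8 -1.5 -1.  -0.5  3.5  4.  -0.5 -0.5 -0.1 -0.6 -0.1  0.3 -0.1 -0.6
 -0.2 -1. ]
plate only [ 0.5816 -0.0172  0.0105 -0.2787] [-0.8 -0.  -0.5 -0.4  0.  -0.9 -0.8  0.1  1.2  0.2  0.3  0.5  0.1  0.
 -0.3  0.2 -0.4 -0.7  0.  -0.8  0.1  0.1  0.  -0.7]
[ 0.5757 -0.0116  0.0073 -0.2828 -0.0128  0.0176  0.0022 -0.0012 -0.002
 -0.0006] [-1.1  0.3 -0.2 -0.1  0.2 -1.2 -0.4  0.7  2.9  0.3 -0.5 -0.6 -0.8 -0.
 -0.8 -1.5 -0.6 -0.4  0.9  2.  -1.1  0.2 -0.7  0.1 -0.8  1.  -0.7  0.1
 -0.9 -0.2 -1.3  1.8  0.2 -0.6 -1.  -0.3]
```

```bash
cat >> h.py <<'E'
def toF(p,c,u,zf):
    R=cv2.Rodrigues(c["rvec"])[0];o=-R.T@c["tvec"];d=R.T@np.linalg.inv(c["K"])@[u[0],u[1],1]
    w=o+d*(p[2]+zf-o[2])/d[2]-p[:3];a,s=np.cos(p[3]),np.sin(p[3]);return (np.array([a*w[0]+s*w[1],-s*w[0]+a*w[1]])*1e3).round(1)
E
python3 - <<'E'
from h import *
p=[.5816,-.0172,.0105,-.2787];c1,c3=dict(np.load("w1.npz")),dict(np.load("w3.npz"))
f=lambda c,u,z:toF(p,c,np.array(u)/1.4,z)
print("cap w1",f(c1,(462.8,187.6),.126),"w3",f(c3,(388.5,265.5),.126))
print("nest w3",[f(c3,u,.02) for u in((310,154),(467,154),(461,302),(318,302))])
print("nest w1",[f(c1,u,.02) for u in((388,110),(516,110),(503,235),(387,235))])
print("foot w3 left corners",f(c3,(321,165),.022),f(c3,(327,292),.022),"pivot",f(c3,(451,111),.039),"armtip",f(c3,(441,330),.039))
print("red stripe w3",f(c3,(327,232),.022))
print("mark w3 outer/inner",f(c3,(382,302),.126),f(c3,(386,273),.126))
E
```

```text
cap w1 [-5.1  2. ] w3 [-4.1  4.9]
nest w3 [array([-64.3,  59.8]), array([53.3, 60.4]), array([ 54.7, -58.4]), array([-63.9, -58.9])]
nest w1 [array([-63.2,  58.4]), array([55.2, 58.9]), array([ 52.3, -59.2]), array([-64.2, -59.7])]
foot w3 left corners [-56.1  52. ] [-55.8 -49.3] pivot [38.  90.3] armtip [ 36.9 -75.2]
red stripe w3 [-53.7   0.8]
mark w3 outer/inner [ -8.  -17.7] [-5.6  0.3]
```

>>> apply_moves(rows=[-4,2,0,8.5,0,-4,2,0,17,0,-4,2,0,25.5,0,-4,2,0,34,0,-4,2,0,42.5,0,-4,2,0,51,0,-4,2,0,59.5,0,-4,2,0,68,0,-4,2,0,76.5,0,-4,2,0,85,0,-4,2,0,90,0,-4,2,0,90,0,-4,2,0,90,0])

```text
t: 8.4
position: [0.5775, -0.0143, 0.2603]
ee_rot: [0.138, 0.99, -0.0, 0.0]
contact_force: [0.1, -0.6, 0.2]
gripper_width: 0.0852
```

Run:
```python
from h import *
s=sense();print({k:np.round(s[k],4).tolist() for k in('t','qpos','position','contact_force','ee_rot')})
b=get_image("wrist");c=calibration("wrist");np.savez("w4.npz",**c);cv2.imwrite("pics/w4raw.png",b[:,:,::-1])
cv2.imwrite("pics/w4.png",cv2.resize(b,(784,588),interpolation=cv2.INTER_CUBIC)[:,:,::-1])
```

```text
{'t': 8.4, 'qpos': [-0.0247, 0.3424, 0.056, 1.2844, -0.0, 0.2513], 'position': [0.5775, -0.0143, 0.2603], 'contact_force': [0.0502, -0.6053, 0.1679], 'ee_rot': [0.1376, 0.9905, -0.0, 0.0]}
```

View pics/w4.png

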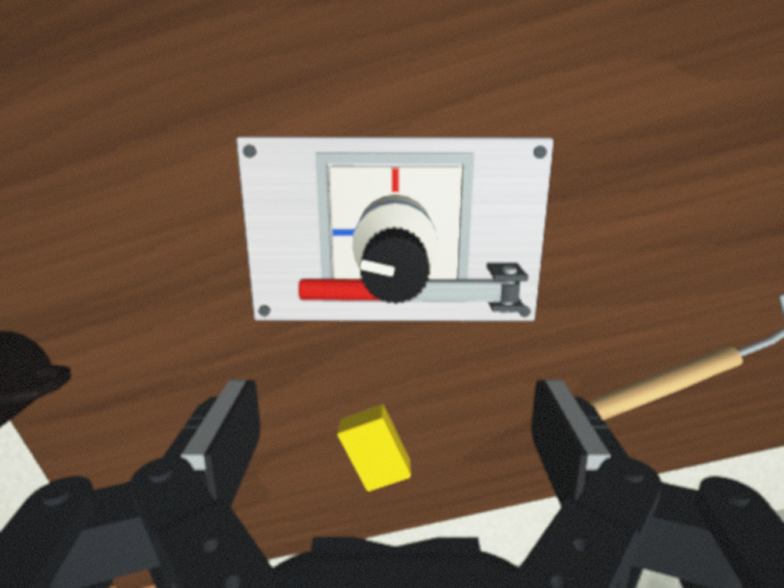

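The cap is centred between the pads at (395,266), and the red and blue stripes are visible at (395,180) and (343,232). The mark points left, slightly up. Next I'll triangulate the cap height and measure the mark angle.

Run:
```python
from h import *
cs=[dict(np.load(f"w{i}.npz")) for i in(1,3,4)];U=np.array([[462.8,187.6],[388.5,265.5],[395,265.5]])/1.4
r=least_squares(lambda X:np.r_[[proj(c,X)[0]-u for c,u in zip(cs,U)]].ravel(),[.58,-.01,.13]);print("cap top",r.x.round(4),r.fun.round(1))
C=np.array([[1,1],[1,-1],[-1,-1],[-1,1]])*[.075,.12];C=np.c_[C,[.012]*4]
W=[np.array(a)/1.4 for a in([[543,38],[519,290],[377,290],[376,37]],[[498,68],[479,363],[310,363],[293,67]],[[534,321],[255,321],[237,138],[553,138]])]
f=lambda p:np.r_[[proj(c,F2W(p,C))-w for c,w in zip(cs,W)]].ravel()
q=least_squares(f,[.58,-.01,.01,-.28]);print("plate",q.x.round(4),q.fun.round(1))
p=[.5775,-.0143,.0,q.x[3]];z=r.x[2]
for i,n,ctr in((1,3,U[1]),(2,4,U[2])):
    im=cv2.imread(f"pics/w{n}raw.png").min(2).astype(int);u0=np.round(ctr).astype(int)
    m=[(x,y) for y in range(u0[1]-24,u0[1]+25) for x in range(u0[0]-24,u0[0]+25) if im[y,x]>130 and np.hypot(x-ctr[0],y-ctr[1])<23]
    M=np.zeros(im.shape,np.uint8)
    for x,y in m:M[y,x]=1
    k,l,st,ce=cv2.connectedComponentsWithStats(M)
    for j in range(1,k):
        if 15<st[j,4]<300:
            P=np.array([toF(p,cs[i],(x,y),z) for y,x in np.argwhere(l==j)]);o=toF(p,cs[i],ctr,z)
            v=P.mean(0)-o;print(n,st[j],"cap",o,"mark mean",v.round(1),"deg past blue",np.degrees(np.arctan2(-v[0],-v[1])).round(1))
```

```text
cap top [ 0.5779 -0.0147  0.1248] [-0.7 -0.9 -0.  -0.  -0.7  0.6]
plate [ 0.582  -0.0166  0.0107 -0.2778] [-0.6 -0.7 -0.2 -0.8  0.2 -1.2 -0.7 -0.4  1.4 -0.6  0.6  0.1  0.3 -0.3
 -0.2 -0.5 -0.7 -0.2 -1.1 -0.6 -1.6 -0.3 -0.7  0.2]
3 [269 194  11  19 130] cap [ 0.5 -0.3] mark mean [ -3.  -12.2] deg past blue 13.8
4 [260 186  22  11 161] cap [-0.1  0.3] mark mean [  1.5 -10.1] deg past blue -8.3
```

>>> apply_moves(rows=[0.5,-0.3,-30,0,0,0.5,-0.3,-60,0,0,0.5,-0.3,-90,0,0,0.5,-0.3,-110,0,0,0.5,-0.3,-130,0,0,0.5,-0.3,-145,0,0,0.5,-0.3,-155,0,0,0.5,-0.3,-165,0,0,0.5,-0.3,-165,0,0], newtons=30)

```text
t: 9.35
position: [0.5772, -0.0145, 0.0942]
ee_rot: [0.137, 0.991, -0.0, -0.001]
contact_force: [-0.7, 0.5, 0.6]
gripper_width: 0.0855
```

>>> apply_moves(rows=[0,0,0,0,60,0,0,0,0,90,0,0,0,0,110,0,0,0,0,125,0,0,0,0,140,0,0,0,0,155,0,0,0,0,170,0,0,0,0,255,0,0,0,0,255,0,0,0,0,255,0,0,0,0,255,0,0,0,0,255], newtons=30)

```text
t: 10.55
position: [0.5783, -0.0149, 0.0959]
ee_rot: [0.137, 0.991, -0.0, 0.0]
contact_force: [-1.7, -2.2, 5.2]
gripper_width: 0.0392
```

Run:
```python
from h import *
s=sense();print({k:np.round(s[k],4).tolist() for k in('t','qpos','position','contact_force','wrist_torque','gripper_width')})
b=get_image("wrist");cv2.imwrite("pics/w5.png",cv2.resize(b,(560,420))[:,:,::-1])
```

```text
{'t': 10.55, 'qpos': [-0.0254, 0.4364, -0.2423, 0.8913, -0.0008, 0.2489], 'position': [0.5783, -0.0149, 0.0959], 'contact_force': [-1.6947, -2.2478, 5.2322], 'wrist_torque': [-0.4115, 0.2573, 0.0235], 'gripper_width': 0.0392}
```

View pics/w5.png

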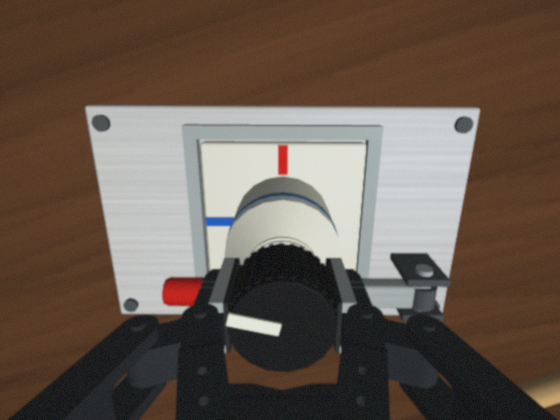

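The cap is gripped at 39.2 mm width. The white mark at (228,320)–(281,331) sits about 12° past blue, and the foot is in its nest with the clamp shut. I'll tighten 66° first, then go in small steps.

>>> apply_moves(rows=[0,0,-0.1,-5,255,0,0,-0.1,-10,255,0,0,-0.2,-16,255,0,0,-0.2,-22,255,0,0,-0.3,-28,255,0,0,-0.4,-34,255,0,0,-0.4,-40,255,0,0,-0.5,-46,255,0,0,-0.6,-52,255,0,0,-0.7,-58,255,0,0,-0.7,-63,255,0,0,-0.7,-66,255,0,0,-0.7,-66,255,0,0,-0.7,-66,255])

```text
t: 12.0
position: [0.5773, -0.0158, 0.0951]
ee_rot: [0.654, 0.756, -0.001, 0.0]
contact_force: [-2.8, -4.3, 7.2]
gripper_width: 0.0391
```

```bash
cat > st.py <<'E'
from h import *
s=sense();print({k:np.round(s[k],3).tolist() for k in('t','qpos','position','contact_force','wrist_torque','gripper_width')})
x,y=s["ee_rot"][:2];print("tool yaw",np.degrees(2*np.arctan2(y,x)).round(2))
E
python3 st.py
```

```text
{'t': 12.0, 'qpos': [-0.026, 0.437, -0.244, 0.891, -0.002, 1.401], 'position': [0.577, -0.016, 0.095], 'contact_force': [-2.812, -4.291, 7.158], 'wrist_torque': [-0.846, 0.63, -0.019], 'gripper_width': 0.039}
tool yaw 98.24
```

>>> apply_moves(rows=[0,0,0,-2,255,0,0,0,-4,255,0,0,0,-6,255,0,0,0,-6,255,0,0,0,-6,255])

```text
t: 12.5
position: [0.5772, -0.0158, 0.0951]
ee_rot: [0.693, 0.721, -0.001, 0.0]
contact_force: [-4.4, -5.1, 6.7]
gripper_width: 0.0391
```

```bash
python3 st.py
```

```text
{'t': 12.5, 'qpos': [-0.026, 0.437, -0.244, 0.891, -0.003, 1.506], 'position': [0.577, -0.016, 0.095], 'contact_force': [-4.401, -5.081, 6.703], 'wrist_torque': [-0.821, 0.703, -0.005], 'gripper_width': 0.039}
tool yaw 92.24
```

>>> apply_moves(rows=[0,0,0,-1,255,0,0,0,-2,255,0,0,-0.1,-3,255,0,0,-0.1,-3,255,0,0,-0.1,-3,255])

```text
t: 13.0
position: [0.5771, -0.0158, 0.095]
ee_rot: [0.712, 0.702, -0.001, 0.0]
contact_force: [-3.2, -3.8, 5.6]
gripper_width: 0.0394
```

```bash
python3 st.py
```

```text
{'t': 13.0, 'qpos': [-0.026, 0.437, -0.244, 0.891, -0.003, 1.558], 'position': [0.577, -0.016, 0.095], 'contact_force': [-3.245, -3.785, 5.645], 'wrist_torque': [-0.84, 0.683, -0.026], 'gripper_width': 0.039}
tool yaw 89.25
```

>>> apply_moves(rows=[0,0,0,-1,255,0,0,0,-2,255,0,0,0,-3,255,0,0,0,-3,255,0,0,0,-3,255])

```text
t: 13.5
position: [0.5772, -0.0154, 0.095]
ee_rot: [0.73, 0.684, -0.001, 0.0]
contact_force: [-2.9, -2.7, 7.1]
gripper_width: 0.0394
```

```bash
python3 st.py
```

```text
{'t': 13.5, 'qpos': [-0.026, 0.437, -0.244, 0.891, -0.002, 1.61], 'position': [0.577, -0.015, 0.095], 'contact_force': [-2.922, -2.651, 7.121], 'wrist_torque': [-0.64, 0.642, 0.163], 'gripper_width': 0.039}
tool yaw 86.29
```

>>> apply_moves(rows=[0,0,0,-1,255,0,0,0,-2,255,0,0,0,-3,255,0,0,0,-3,255,0,0,0,-3,255])

```text
t: 14.0
position: [0.5772, -0.0151, 0.0949]
ee_rot: [0.747, 0.665, -0.001, 0.0]
contact_force: [-3.2, -3.2, 7.3]
gripper_width: 0.0392
```

```bash
python3 st.py
```

```text
{'t': 14.0, 'qpos': [-0.025, 0.437, -0.244, 0.891, -0.001, 1.66], 'position': [0.577, -0.015, 0.095], 'contact_force': [-3.248, -3.167, 7.256], 'wrist_torque': [-0.561, 0.634, 0.899], 'gripper_width': 0.039}
tool yaw 83.42
```

Torque rose from about 0 at −75° to 0.16 at −78° and 0.9 N m at −81°, so the cap has bottomed out. I'll check the picture for slip.

Run:
```python
from h import *
b=get_image("wrist");c=calibration("wrist");np.savez("w6.npz",**c);cv2.imwrite("pics/w6raw.png",b[:,:,::-1]);cv2.imwrite("pics/w6.png",cv2.resize(b,(784,588),interpolation=cv2.INTER_CUBIC)[:,:,::-1])
```

```text
(no output)
```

View pics/w6.png

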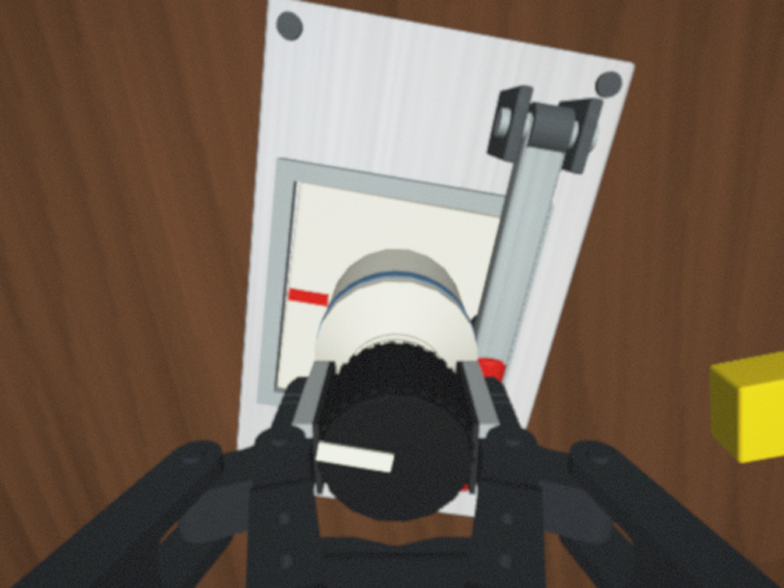

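The mark runs (318,450)→(393,464), parallel to the red stripe at (289,294)→(328,300) to about a degree, so the cap has bottomed out and the pot hasn't turned. Now I'll back off a quarter turn, allowing 1° for wind-up.

>>> apply_moves(rows=[0,0,0,4,255,0,0,0.1,10,255,0,0,0.2,16,255,0,0,0.2,22,255,0,0,0.3,28,255,0,0,0.4,34,255,0,0,0.4,40,255,0,0,0.5,46,255,0,0,0.6,52,255,0,0,0.6,58,255,0,0,0.7,64,255,0,0,0.8,70,255,0,0,0.8,76,255,0,0,0.9,82,255,0,0,1,87,255,0,0,1,91,255,0,0,1,91,255,0,0,1,91,255])

```text
t: 15.85
position: [0.5783, -0.0142, 0.096]
ee_rot: [0.05, 0.999, 0.0, 0.0]
contact_force: [-0.9, -0.4, 4.8]
gripper_width: 0.0395
```

```bash
python3 st.py
python3 - <<'E'
from h import *
b=get_image("wrist");cv2.imwrite("pics/w7raw.png",b[:,:,::-1]);cv2.imwrite("pics/w7.png",cv2.resize(b,(784,588),interpolation=cv2.INTER_CUBIC)[:,:,::-1])
c=calibration("wrist");np.savez("w7.npz",**c)
E
```

```text
{'t': 15.85, 'qpos': [-0.025, 0.436, -0.242, 0.892, 0.001, 0.074], 'position': [0.578, -0.014, 0.096], 'contact_force': [-0.921, -0.376, 4.819], 'wrist_torque': [-0.049, 0.214, 0.047], 'gripper_width': 0.04}
tool yaw 174.31
```

View pics/w7.png

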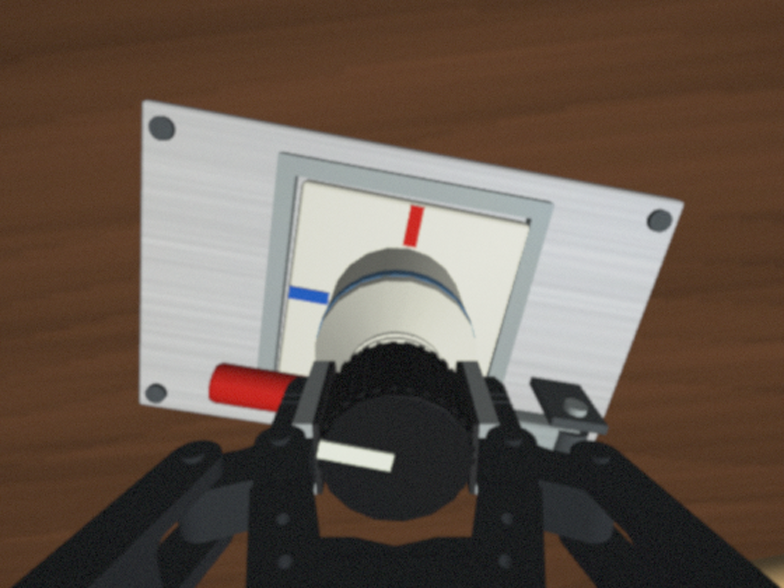

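The mark at (318,449)→(393,463) is now parallel to the blue stripe at (289,293)→(328,299), and the clamp is still shut. I'll get exact angles from masks.

Run:
```python
from h import *
def ax(c,M,z):
    P=np.array([toF([0,0,0,0],c,(x,y),z) for y,x in np.argwhere(M)]);_,_,vt=np.linalg.svd(P-P.mean(0));return np.degrees(np.arctan2(vt[0][1],vt[0][0]))%180,len(P)
for n in(6,7):
    c=dict(np.load(f"w{n}.npz"));im=cv2.imread(f"pics/w{n}raw.png").astype(int);b,g,r=im[...,0],im[...,1],im[...,2]
    box=lambda x0,x1,y0,y1:np.pad(np.ones((y1-y0,x1-x0),bool),((y0,420-y1),(x0,560-x1)))
    m=(im.min(2)>140)&box(232,284,314,340)
    red=(r-np.maximum(b,g)>60)&box(200,310,140,225); blue=(b-r>60)&box(200,240,200,222)
    for nm,M,z in(("mark",m,.128),("red",red,.025),("blue",blue,.025)):
        if M.sum()>20: print(n,nm,ax(c,M,z))
    # foot edge nearest the top, in world
    e=((297,182),(500,216)) if n==6 else ((303,181),(530,220))
    P=[toF([0,0,0,0],c,np.array(u)/1.4,.025) for u in e];d=P[1]-P[0];print(n,"edge",np.degrees(np.arctan2(d[1],d[0]))%180)
```

```text
6 mark (np.float64(161.5401670981702), 646)
6 red (np.float64(163.014701577177), 254)
6 edge 163.94185142390893
7 mark (np.float64(70.80367249139177), 615)
7 red (np.float64(163.21374087561375), 281)
7 blue (np.float64(73.78369185118143), 237)
7 edge 74.59272118477759
```

The mark turned about 89° relative to the pot. I'll add 1°, then check and hand in.

>>> apply_moves(rows=[0,0,0,0.5,255,0,0,0,1,255,0,0,0,1,255,0,0,0,1,255])

```text
t: 16.3
position: [0.5783, -0.0142, 0.096]
ee_rot: [0.041, 0.999, 0.0, 0.0]
contact_force: [-1.2, -0.1, 5.5]
gripper_width: 0.0397
```

```bash
python3 st.py; python3 -c "
from rig import order;print(order.job_done())"
```

```text
{'t': 16.3, 'qpos': [-0.025, 0.436, -0.242, 0.892, 0.001, 0.057], 'position': [0.578, -0.014, 0.096], 'contact_force': [-1.201, -0.146, 5.479], 'wrist_torque': [-0.072, 0.236, 0.013], 'gripper_width': 0.04}
tool yaw 175.3
the job is handed in; nothing more can be done
None
```

I swung the clamp shut onto the pot's foot, screwed the cap down to its stop, and backed it off a quarter turn. I handed in at 16.3 s, still gripping the cap; the hand-in gives no verdict.

- **Clamp:** I pushed the arm over-centre from behind with closed fingers and it fell shut by itself. The wrist pictures show it still shut after the back-off, with the pot in its nest.
- **Stop:** after about 78° clockwise the wrist torque rose from near zero to 0.9 N m. The cap's mark was then parallel to the red stripe within about 1.5°.
- **Back-off:** the picture showed about 89° of turn relative to the pot, so I added 1°. The last readings were a grip width of about 40 mm and almost no torque about the cap's axis.
- **Disagreements:** the mark read about 3° off the blue stripe, on the tight side, before that last 1°. Camera estimates of the plate height also disagreed by several millimetres, so I placed the grip height from the cap's outline. I took no picture after the last 1°.

I saw no contact with the other things on the table, but took no final full-table picture.

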